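Sort measured parts from the glass plate into their trays

ROBOT

A 7-joint arm with a two-finger parallel gripper is mounted at the origin on the work surface. World frame = base frame: x ahead of the robot, y to its left, z up, the work surface at z = 0. Lengths are in m, angles in degrees, forces in N, time in s.
With the tool pointing down it reaches from about 0.425 to 0.875 m from the base axis. Payload 4.7 kg.
Tool frame: the origin (TCP) lies between the finger pads; the fingertips stand 19 mm ahead of it and the grasp point (between the pads) is the TCP; x points along the fingers, z is the direction in which the jaws open and shut, and the axes are right-handed (so a half turn about x gives the same grasp; the last joint's range is limited). The gripper opens to 87 mm and grips with 3 to 60 N. Pads are 19 mm wide; open, the fingers measure 117 mm over their backs; the gripper's body (75 mm by 190 mm) begins 51 mm behind the grasp point.
Start: joints at [-69.322, 18.392, -4.016, 83.108, 1.295, 78.541, -3.26], TCP at [0.221, 0.611, 0.242] pointing down, gripper open.
Joint ranges: [-163.93, 163.93], [-17.29, 119.83], [-79.2, 71.16], [3.27, 140.29], [-89.18, 269.18], [5.43, 117.66], [-154.24, 154.24]. Speed limits (degrees/s): [147.25, 147.25, 180, 180, 180, 180, 180].

INTERFACE

Orientations are given as [roll, pitch, yaw] about the fixed x, y, z axes, in that order (R = Rz(yaw) Ry(pitch) Rx(roll)).
In Python, from cell import monitor, read_camera, camera_model, env, regions_of gives the robot as it stands. The module is installed in compiled form; this text tells all that it offers.
- The arm moves only by the tool step_arm, never from a script. Its argument "deltas" is a list of rows, each a list of 5 numbers: the gripper's target within -1 to 1 (fully open at 1, half-way at 0, shut at -1), then the shift along the tool's x, y, z in m, then the turn about the tool's x in degrees. A call has 1 to 12 rows; each row is the pose to reach, as a shift and turn from the pose commanded when the call began, along the tool's axes at that moment; what a row does not reach only later rows make up. A row lasts 1/8 s, in which the tool goes at most 62.5 mm and 10.7 degrees, less where a joint would pass 70% of its speed; a pose out of reach is approached as far as the arm can. A call with a gripper value outside its range is refused whole. The fingers move at their own pace and stop on an object; "newtons" is the grip in N (left out, the last holds). Time passes only in rows, so rows that repeat a pose let the fingers close. It gives the time, the measured TCP pose, the force and the opening at its end, in the units of the state.
- monitor.get_obs(): the state, without advancing time (a new reading comes with each control period).
- read_camera(name): name is "scene" or "top"; returns (picture, depth): 420x560x3 uint8, red, green, blue; 420x560 float32, m along the optical axis (not along the pixel's ray), 0 where there is no reading.
- camera_model(name): a dict with "fx", "fy", "cx", "cy" (pixels), "xyz" and "attitude" of the camera in the world. Camera axes: x right, y down, z forward; pixel columns grow to the right and rows downward; lengths in m; the calibration is good to about 2 mm. A picture is of the moment at which its call begins. camera_model takes no time and is no camera call.
- env.sign_off(): hands the job in, once; it reports no verdict.
Trained networks look in the newest picture that a camera, given by its name, has taken for a name from the list of things; names that differ only in an ending like _2 or _b are one class to them, and where a whole thing is asked for, a point or a joint stands for the part that bears it (a point fixed in the world has none). Each returns a list of dicts, best first, with "p" (0 to 1); they miss things now and then, are a little off and sometimes report something else, mostly with a low value. They report only what shows in the picture. A call takes as long as a camera call.
- regions_of(camera, thing): "pixels" (420x560 bool, what is visible of it) and "pixel" ([column, row] in pixels, amid what is visible of it).
The state is a dict: "time_s": time; "qpos": joint angles; "joint_velocities": joint speeds; "effort": joint torques, N m; "tool_pos": TCP position; "tool_rot": TCP orientation; "force": force on the tool from outside, world axes, zero at the start; "wrist_torque": the same for the moment, N m; "grip_width": finger opening in m.
Only numpy, scipy, OpenCV 4.12 (cv2) and the standard library are available. Lean on these libraries where they do the work, as an engineer would, in place of code of your own. Each camera call takes 0.05 s, during which the arm holds its last target. There are 200 camera calls.

TASK

These five parts have been measured, so clear the glass plate: stand each part upright on the open floor of the tray that shows its kind by the sample on the ledge - both good steel spools with the steel sample, the brass fitting with the brass one, the green cap with the green one - but put the failed spool, marked red on top, in the red reject tray. Set the parts down, do not drop or knock them over.

Things in the scene. Friction and masses are not known exactly. Their poses are not given: they have to be found in the camera images.
- spool_a_center (a point): first good spool: bright bare steel, 40 mm tall, upright; end flanges 36 mm diameter, 6 thick, waist 24 mm, dark bore on top; 0.16 kg. Point: its centre, 20 mm above its foot; z is its axis, up. Stands, like all five parts, on a fixed black-framed glass plate (240 x 260 mm, surface 14 mm above the bench), 25 mm or more from its neighbours.
- spool_b_center (a point): second good spool, identical to the first: bright bare steel, on the glass plate, 40 mm tall, upright; end flanges 36 mm diameter, 6 thick, waist 24 mm, dark bore on top; 0.16 kg. Point: its centre, 20 mm above its foot; z is its axis, up. 
- marked_spool_center (a point): failed spool: the same steel spool on the glass plate, but with the top of its upper flange painted red; 40 mm tall, upright; end flanges 36 mm diameter, 6 thick, waist 24 mm, dark bore on top; 0.16 kg. Point: its centre, 20 mm above its foot; z is its axis, up. 
- brass_fitting_center (a point): brass hexagon fitting, upright on the glass plate: threaded barrel 27 mm diameter, 40 mm tall, with a hexagon 32 mm across flats, 16 mm tall at mid-height; 0.17 kg. Point: its centre, 20 mm above its foot; z is its axis, up; one pair of flats faces its own +x and -x, the others 60 degrees on.
- green_cap_center (a point): bright green ribbed plastic cap, upright on the glass plate: 40 mm diameter (41.6 over fine ribs), 30 mm tall plus a 2 mm boss on top; 35 g. Point: its centre, 15 mm above its foot; z is its axis, up.
- steel_tray: blue tray whose ledge carries a bare steel spool as sample; 150 (x) x 168 mm (y), fixed; walls 14 mm high, 4 thick; floor surface at z = +0.004. Open floor: x -0.071 to +0.029, y +-0.080 m; then, at its +x end, a ledge 42 mm deep, 12 high with the sample fixed at its middle (36 mm wide, top 52 mm above the bench). Origin: centre of its underside, on the bench; x towards the ledge, z up.
- brass_tray: blue tray whose ledge carries a brass hexagon fitting as sample; 150 (x) x 168 mm (y), fixed; walls 14 mm high, 4 thick; floor surface at z = +0.004. Open floor: x -0.071 to +0.029, y +-0.080 m; then, at its +x end, a ledge 42 mm deep, 12 high with the sample fixed at its middle (37 mm wide, top 52 mm above the bench). Origin: centre of its underside, on the bench; x towards the ledge, z up.
- green_tray: blue tray whose ledge carries a green cap as sample; 150 (x) x 168 mm (y), fixed; walls 14 mm high, 4 thick; floor surface at z = +0.004. Open floor: x -0.071 to +0.029, y +-0.080 m; then, at its +x end, a ledge 42 mm deep, 12 high with the sample fixed at its middle (42 mm wide, top 44 mm above the bench). Origin: centre of its underside, on the bench; x towards the ledge, z up.
- reject_tray: red reject tray, without a sample; 150 (x) x 168 mm (y), fixed; walls 14 mm high, 4 thick; floor surface at z = +0.004. Open floor: x -0.071 to +0.029, y +-0.080 m; then, at its +x end, a ledge 42 mm deep, 12 high, bare. Origin: centre of its underside, on the bench; x towards the ledge, z up.

How it is judged (in metres and radians):
At the end, for the whole second after the job is handed in: Bare steel spools stand in the steel-sample tray, the brass fitting in the brass one, the green cap in the green one, the red-marked spool in the red tray: each on the open floor, within 6 mm of standing height, upright within 0.15 rad, at rest, released (x of spool_a_center in the frame of steel_tray between -0.062 and 0.02 m and y of spool_a_center in the frame of steel_tray between -0.071 and 0.071 m and z of spool_a_center in the frame of steel_tray between 0.018 and 0.03 m and angle between each of spool_a_center, spool_b_center, marked_spool_center, brass_fitting_center, green_cap_center's own z axis and vertical below 0.15 rad and linear speed of each of spool_a, spool_b, marked_spool, brass_fitting, green_cap below 0.02 m/s and x of spool_b_center in the frame of steel_tray between -0.062 and 0.02 m and y of spool_b_center in the frame of steel_tray between -0.071 and 0.071 m and z of spool_b_center in the frame of steel_tray between 0.018 and 0.03 m and x of marked_spool_center in the frame of reject_tray between -0.062 and 0.02 m and y of marked_spool_center in the frame of reject_tray between -0.071 and 0.071 m and z of marked_spool_center in the frame of reject_tray between 0.018 and 0.03 m and x of brass_fitting_center in the frame of brass_tray between -0.062 and 0.02 m and y of brass_fitting_center in the frame of brass_tray between -0.071 and 0.071 m and z of brass_fitting_center in the frame of brass_tray between 0.018 and 0.03 m and x of green_cap_center in the frame of green_tray between -0.062 and 0.02 m and y of green_cap_center in the frame of green_tray between -0.071 and 0.071 m and z of green_cap_center in the frame of green_tray between 0.013 and 0.025 m); the robot touches nothing.
It fails at once if spool a is knocked over (tilted past 1 rad), or dropped from over about 3 cm (faster than 0.75 m/s while not held) (angle between spool_a_center's own z axis and vertical above 1 rad or (linear speed of spool_a above 0.75 m/s and contact force between the fingers and spool_a below 0.05 N)).
It fails at once if spool b is knocked over (tilted past 1 rad), or dropped from over about 3 cm (faster than 0.75 m/s while not held) (angle between spool_b_center's own z axis and vertical above 1 rad or (linear speed of spool_b above 0.75 m/s and contact force between the fingers and spool_b below 0.05 N)).
It fails at once if marked spool is knocked over (tilted past 1 rad), or dropped from over about 3 cm (faster than 0.75 m/s while not held) (angle between marked_spool_center's own z axis and vertical above 1 rad or (linear speed of marked_spool above 0.75 m/s and contact force between the fingers and marked_spool below 0.05 N)).
It fails at once if brass fitting is knocked over (tilted past 1 rad), or dropped from over about 3 cm (faster than 0.75 m/s while not held) (angle between brass_fitting_center's own z axis and vertical above 1 rad or (linear speed of brass_fitting above 0.75 m/s and contact force between the fingers and brass_fitting below 0.05 N)).
It fails at once if green cap is knocked over (tilted past 1 rad), or dropped from over about 3 cm (faster than 0.75 m/s while not held) (angle between green_cap_center's own z axis and vertical above 1 rad or (linear speed of green_cap above 0.75 m/s and contact force between the fingers and green_cap below 0.05 N)).
It also fails if it takes over 104 s, if anything falls off the work surface, if the arm or the gripper's body presses on something with over 40 N, if the wrist force passes 120 N, or if a joint passes its speed limit or range.

## Working session

There is one attempt and no reset: what is moved stays moved. The work goes in short steps, Python scripts to look and compute and a tool call to move; the robot and the scene stay as the last step left them, time stands still between calls to the robot, and variables do not carry over. Pictures are saved under pics/ and viewed, about 12 in all and at most 16, crops included, and the job is handed in when it is done.

Besides the shell and the picture viewer there is one more tool, called as name(argument=value, ...) on one line, values as JSON. step_arm: Moves the arm, as the interface text tells. Its arguments: {"type":"object","properties":{"deltas":{"type":"array"},"newtons":{"type":"number"}},"required":["deltas"]}

```bash
mkdir -p pics
cat > h.py <<'E'
import numpy as np, cv2
from scipy.spatial.transform import Rotation as R
from cell import monitor, read_camera, camera_model, env, regions_of
def cam(n):
    m=camera_model(n); a=np.array(m["attitude"],float)
    Rm=a if a.shape==(3,3) else R.from_euler('xyz',a,degrees=True).as_matrix()
    return m,Rm,np.array(m["xyz"])
def cloud(n,d):
    m,Rm,t=cam(n); v,u=np.mgrid[:d.shape[0],:d.shape[1]]
    p=np.stack([(u-m["cx"])/m["fx"]*d,(v-m["cy"])/m["fy"]*d,d],-1)
    return p@Rm.T+t
def ray(n,u,v,z):
    m,Rm,t=cam(n); r=Rm@np.array([(u-m["cx"])/m["fx"],(v-m["cy"])/m["fy"],1]); return t+r*(z-t[2])/r[2]
E
python3 - <<'E'
from h import *
for n in ("top","scene"):
    p,d=read_camera(n); cv2.imwrite(f"pics/{n}0.png",p[:,:,::-1]); np.savez(f"{n}0.npz",p=p,d=d)
    print(camera_model(n), (d==0).mean())
o=monitor.get_obs(); print(o)
E
```

```text
{'fx': 442.62820364641686, 'fy': 442.62820364641686, 'cx': 282.098694504118, 'cy': 214.42961668750908, 'xyz': array([ 0.40703837, -0.01031556,  1.05425728]), 'attitude': array([-173.03141217,   -0.40593595,  -90.52167258])} 0.004102891156462585
{'fx': 454.757618224492, 'fy': 454.757618224492, 'cx': 282.49611276396064, 'cy': 207.8362822738949, 'xyz': array([ 1.21173025e+00, -5.62714428e-05,  6.99117167e-01]), 'attitude': array([-132.12772072,    0.76580968,   89.13961536])} 0.0038860544217687075
{'time_s': 0.1, 'qpos': array([-69.32205354,  18.43614685,  -4.0158685 ,  83.16825594,
         1.29572916,  78.53956741,  -3.26137466]), 'joint_velocities': array([-1.16114833e-02, -1.24389510e-01,  3.92647262e-05, -1.52786566e-01,
       -8.82656844e-03,  4.64886820e-02, -3.98093308e-02]), 'effort': array([ 3.74258743e-04, -4.92572880e+01, -4.05468028e-01, -3.13397241e+01,
       -6.40497054e-02,  3.94385273e-02,  5.60470471e-05]), 'tool_pos': array([0.2208171 , 0.6108559 , 0.24055275]), 'tool_rot': array([-176.52329035,   89.90112065, -106.3925439 ]), 'force': array([ 0.25105465, -0.05169347,  0.1464393 ]), 'wrist_torque': array([0.02143829, 0.02157257, 0.01388245]), 'grip_width': 0.08674010582748186}
```

View pics/top0.png

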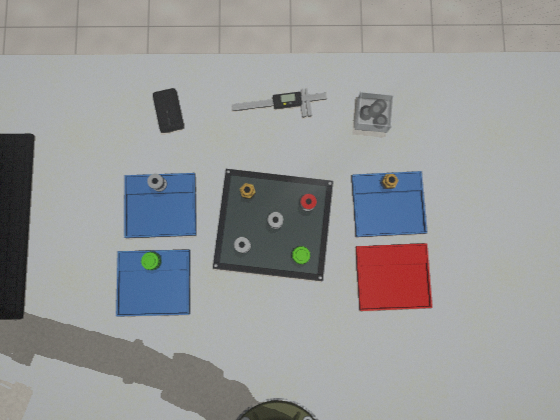

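View pics/scene0.png

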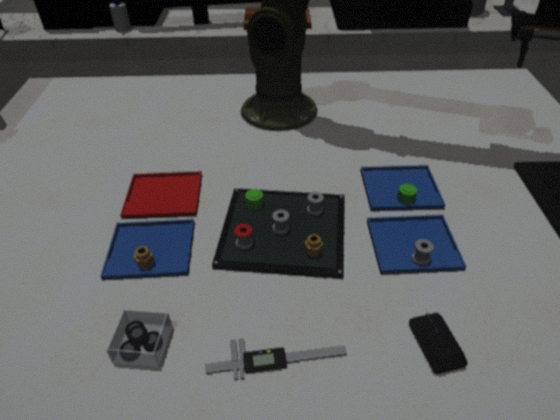

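```bash
cat > m.py <<'E'
from h import *
import sys
names=["spool_a_center","marked_spool_center","brass_fitting_center","green_cap_center"]
trays=["steel_tray","brass_tray","green_tray","reject_tray"]
if __name__=="__main__":
  for n in ("top","scene"):
    p,d=read_camera(n); C=cloud(n,d)
    for t in names:
        for r in regions_of(n,t):
            if r["p"]<.2: continue
            M=r["pixels"]&(d>0); P=C[M]; z=np.percentile(P[:,2],95)
            T=P[P[:,2]>z-.006]; c,rad=cv2.minEnclosingCircle(T[:,:2].astype(np.float32))
            print(n,t,round(r["p"],2),r["pixel"],"ztop %.3f"%z,"mean",T[:,:2].mean(0).round(4),"circ",np.round(c,4),round(rad,4),M.sum())
    for t in trays:
        for r in regions_of(n,t)[:2]:
            M=r["pixels"]&(d>0); P=C[M]; P=P[P[:,2]<.022]
            (c,s,a)=cv2.minAreaRect((P[:,:2]*1000).astype(np.float32))
            print(n,t,round(r["p"],2),r["pixel"],np.round(c,1),np.round(s,1),round(a,1))
  o=monitor.get_obs(); print(R.from_euler('xyz',o["tool_rot"],degrees=True).as_matrix().round(3))
E
python3 m.py
```

```text
top spool_a_center 0.79 [275.3, 220.9] ztop 0.056 mean [ 0.5188 -0.0033] circ [ 0.5184 -0.0029] 0.0178 232
top marked_spool_center 0.78 [307.6, 202.3] ztop 0.056 mean [ 0.5598 -0.0796] circ [ 0.5597 -0.0792] 0.0179 224
top brass_fitting_center 0.65 [250.8, 189.6] ztop 0.055 mean [0.5878 0.0611] circ [0.5883 0.0612] 0.0136 167
top green_cap_center 0.54 [299.4, 254.9] ztop 0.047 mean [ 0.4378 -0.0611] circ [ 0.4373 -0.0609] 0.0196 231
top steel_tray 0.92 [161.0, 204.3] [560.3 271.6] [150.4 169. ] 1.3
top brass_tray 0.77 [389.4, 202.8] [ 561.2 -278.1] [156.1 178.2] 3.3
top green_tray 0.65 [154.8, 279.1] [378.7 283. ] [154.  170.2] 0.1
top reject_tray 0.56 [387.1, 203.3] [ 560.9 -274.5] [153.8 167.8] 2.4
scene spool_a_center 0.72 [282.8, 224.6] ztop 0.057 mean [ 0.5232 -0.0025] circ [ 0.5219 -0.0025] 0.0181 343
scene marked_spool_center 0.37 [160.2, 194.7] ztop 0.016 mean [ 0.4192 -0.2796] circ [ 0.3892 -0.2793] 0.1114 3325
scene brass_fitting_center 0.88 [312.7, 247.0] ztop 0.056 mean [0.5922 0.0611] circ [0.5913 0.0612] 0.0141 319
scene steel_tray 0.76 [415.6, 243.2] [563.3 272. ] [154.7 169.2] 2.1
scene brass_tray 0.94 [150.2, 249.2] [ 553.4 -277.9] [172.4 175.1] 2.3
scene green_tray 0.64 [400.6, 189.8] [379.9 283.3] [155.7 170.2] 0.5
scene green_tray 0.56 [258.6, 198.9] [452.9 -59.4] [17.6 38.8] 8.7
scene reject_tray 0.19 [401.4, 190.5] [379.9 283.5] [155.4 171.5] 1.3
[[ 0.   -0.94  0.34]
 [ 0.    0.34  0.94]
 [-1.   -0.    0.  ]]
```

Run:
```python
from h import *
tiles=[]
for n,b in (("top",(250,189)),("scene",(313,245))):
    f=np.load(n+"0.npz"); p,d=f["p"],f["d"]; C=cloud(n,d)
    hsv=cv2.cvtColor(p,cv2.COLOR_RGB2HSV)
    red=((hsv[...,0]<8)|(hsv[...,0]>172))&(hsv[...,1]>150)&(hsv[...,2]>60)
    P=C[red&(C[...,1]<-.17)&(C[...,0]>.2)&(C[...,0]<.5)&(C[...,2]<.03)]
    print(n,"reject",[np.round(x,1) for x in cv2.minAreaRect((P[:,:2]*1000).astype(np.float32))])
    for t,x,y in (("spool_a",.519,-.003),("spool_b",.463,.073),("marked",.56,-.08),("brass",.589,.061),("cap",.438,-.061)):
        M=(np.hypot(C[...,0]-x,C[...,1]-y)<.034)&(C[...,2]>(.038 if t=="cap" else .048))&(d>0)
        P=C[M]; v,u=np.nonzero(M); c,r=cv2.minEnclosingCircle(P[:,:2].astype(np.float32))
        print(n,t,P.mean(0).round(4),np.round(c,4),round(r,4),"px",u.mean().round(1),v.mean().round(1))
    tiles.append(cv2.resize(p[b[1]-20:b[1]+20,b[0]-20:b[0]+20,::-1],(400,400),interpolation=cv2.INTER_CUBIC))
cv2.imwrite("pics/hex.png",np.hstack(tiles))
```

```text
top reject [array([ 386.3, -278.2]), array([148.8, 167. ]), np.float64(1.9)]
top spool_a [ 0.5187 -0.0033  0.0529] [ 0.5186 -0.0033] 0.0178 px 275.5 219.1
top spool_b [0.4619 0.0729 0.0529] [0.4624 0.0731] 0.0179 px 241.9 244.4
top marked [ 0.5598 -0.0795  0.053 ] [ 0.5603 -0.0794] 0.018 px 308.6 201.0
top brass [0.5881 0.061  0.0526] [0.5885 0.0613] 0.0137 px 247.2 189.3
top cap [ 0.4377 -0.0611  0.0435] [ 0.4378 -0.0615] 0.0203 px 301.1 254.8
scene reject [array([ 389. , -277.6]), array([153.6, 165.8]), np.float64(2.0)]
scene spool_a [ 0.5234 -0.0032  0.055 ] [ 0.5216 -0.0032] 0.0185 px 280.2 215.7
scene spool_b [0.467  0.0732 0.0548] [0.4643 0.0743] 0.019 px 315.2 197.2
scene marked [ 0.5643 -0.0788  0.0551] [ 0.5624 -0.0799] 0.0195 px 242.7 230.3
scene brass [0.593  0.0614 0.0543] [0.5905 0.061 ] 0.0143 px 313.5 239.5
scene cap [ 0.4446 -0.0613  0.0451] [ 0.4395 -0.0614] 0.0223 px 253.6 195.1
```

View pics/hex.png

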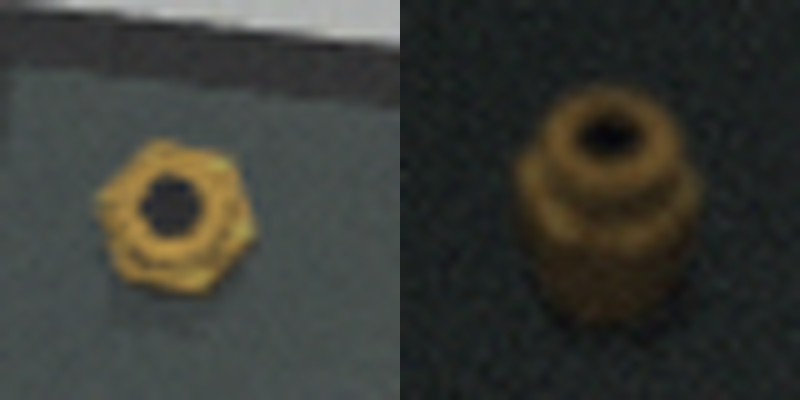

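step_arm(deltas=[[0.4,0,-0.411,-0.423,-19.9],[0.4,0,-0.411,-0.423,-19.9],[0.4,0,-0.411,-0.423,-19.9],[0.4,0,-0.411,-0.423,-19.9],[0.4,0,-0.411,-0.423,-19.9],[0.4,0,-0.411,-0.423,-19.9],[0.4,0,-0.411,-0.423,-19.9],[0.4,0,-0.411,-0.423,-19.9],[0.4,0,-0.411,-0.423,-19.9],[0.4,0,-0.411,-0.423,-19.9],[0.4,0,-0.411,-0.423,-19.9],[0.4,0,-0.411,-0.423,-19.9]], newtons=30)

```text
time_s: 2.5
tool_pos: [0.4633, 0.0751, 0.2416]
tool_rot: [12.9, 90.0, 103.0]
force: [-0.9, 0.3, 0.6]
grip_width: 0.0606
```

step_arm(deltas=[[0.4,0.06,0,-0.0015,0],[0.4,0.115,0,-0.0015,0],[0.4,0.15,0,-0.0015,0],[0.4,0.175,0,-0.0015,0],[0.4,0.195,0,-0.0015,0],[0.4,0.2045,0,-0.0015,0],[0.4,0.2045,0,-0.0015,0],[0.4,0.2045,0,-0.0015,0]])

```text
time_s: 3.5
tool_pos: [0.4644, 0.0729, 0.0379]
tool_rot: [-64.3, 89.9, 25.8]
force: [0.5, -0.3, -0.3]
grip_width: 0.0611
```

Run:
```python
from h import *
o=monitor.get_obs();print(o["tool_pos"],o["force"],o["qpos"].round(0))
p,d=read_camera("scene"); cv2.imwrite("pics/s1.png",cv2.resize(p[150:290,200:380,::-1],(720,560),interpolation=cv2.INTER_CUBIC))
```

```text
[0.46435809 0.07290898 0.03786795] [ 0.45144284 -0.32944635 -0.30258723] [-34.   9.  23. 121.  -5.  51.  82.]
```

View pics/s1.png

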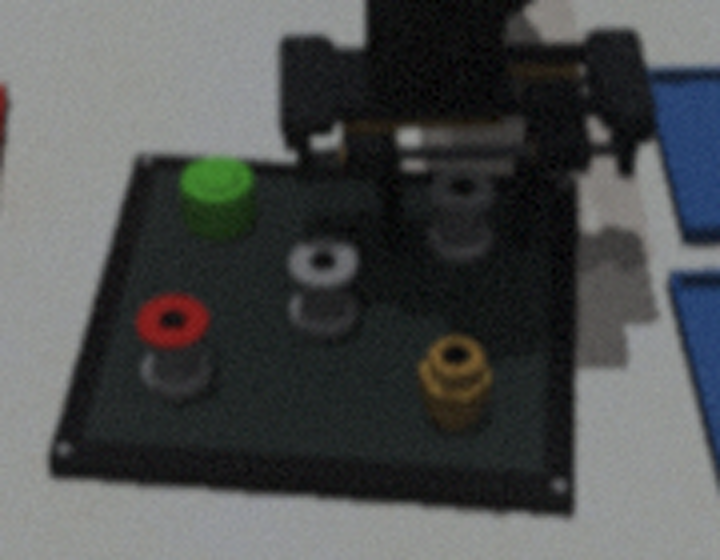

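step_arm(deltas=[[-1,0,0,0,0],[-1,0,0,0,0],[-1,0,0,0,0],[-1,0,0,0,0],[-1,0,0,0,0],[-1,-0.01,0,0,0],[-1,-0.03,0,0,0],[-1,-0.06,0,0,0],[-1,-0.09,0,0,0],[-1,-0.1,0,0,0],[-1,-0.1,0,0,0]], newtons=30)

```text
time_s: 4.92
tool_pos: [0.4638, 0.0722, 0.1372]
tool_rot: [-63.7, 90.0, 26.4]
force: [0.4, -0.1, -2.6]
grip_width: 0.034
```

step_arm(deltas=[[-1,0,-0.015,0.04,0],[-1,0,-0.032,0.09,0],[-1,0,-0.05,0.14,0],[-1,0,-0.067,0.19,0],[-1,0,-0.078,0.225,0],[-1,0,-0.082,0.236,0],[-1,0,-0.082,0.236,0],[-1,0.03,-0.082,0.236,0],[-1,0.06,-0.082,0.236,0],[-1,0.08,-0.082,0.236,0],[-1,0.09,-0.082,0.236,0],[-1,0.09,-0.082,0.236,0]])

```text
time_s: 6.42
tool_pos: [0.5455, 0.3077, 0.0468]
tool_rot: [135.8, 90.0, -134.2]
force: [0.5, -0.1, -2.2]
grip_width: 0.0341
```

Run:
```python
from h import *
o=monitor.get_obs();print(o["tool_pos"],o["force"],o["grip_width"],o["tool_rot"])
p,d=read_camera("scene"); cv2.imwrite("pics/s2.png",cv2.resize(p[130:290,340:500,::-1],(600,600),interpolation=cv2.INTER_CUBIC))
```

```text
[0.54550189 0.3077192  0.04679491] [ 0.54736792 -0.06418721 -2.17315179] 0.03412227268864121 [ 135.79643949   89.95212673 -134.2058488 ]
```

View pics/s2.png

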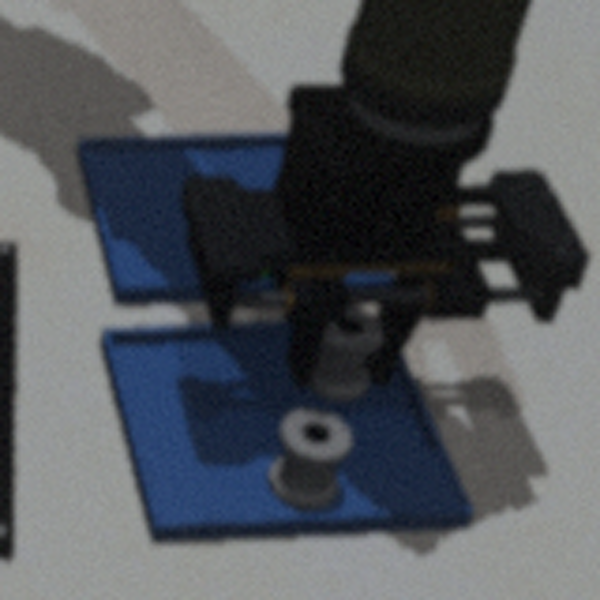

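step_arm(deltas=[[-1,0.01,0,0,0],[-1,0.015,0,0,0],[-1,0.0185,0,0,0],[-1,0.0185,0,0,0]])

```text
time_s: 6.98
tool_pos: [0.5454, 0.3083, 0.0282]
tool_rot: [127.9, 90.0, -142.1]
force: [-0.3, 0.4, -2.1]
grip_width: 0.034
```

step_arm(deltas=[[-1,0.0008,0,0,0],[-1,0.0008,0,0,0],[0.1,0.0008,0,0,0],[0.1,0.0008,0,0,0],[0.1,0.0008,0,0,0],[0.1,-0.01,0,0,0],[0.1,-0.04,0,0,0],[0.1,-0.08,0,0,0],[0.1,-0.11,0,0,0],[0.1,-0.11,0,0,0]])

```text
time_s: 8.22
tool_pos: [0.5476, 0.3094, 0.1426]
tool_rot: [-54.7, 89.6, 35.3]
force: [0.2, -0.2, -0.3]
grip_width: 0.0482
```

step_arm(deltas=[[0.4,0,0.005,-0.06,0],[0.4,0,0.01,-0.12,0],[0.4,0,0.015,-0.18,0],[0.4,0,0.02,-0.24,0],[0.4,0,0.024,-0.29,0],[0.4,0,0.026,-0.311,0],[0.4,0,0.026,-0.311,0],[0.4,0.03,0.026,-0.311,0],[0.4,0.06,0.026,-0.311,0],[0.4,0.085,0.026,-0.311,0],[0.4,0.099,0.026,-0.311,0],[0.4,0.099,0.026,-0.311,0]])

```text
time_s: 9.72
tool_pos: [0.519, -0.0017, 0.0386]
tool_rot: [93.6, 89.9, -176.2]
force: [0.2, -0.4, -0.1]
grip_width: 0.0609
```

step_arm(deltas=[[-1,0,0,0,0],[-1,0,0,0,0],[-1,0,0,0,0],[-1,0,0,0,0],[-1,0,0,0,0],[-1,-0.01,0,0,0],[-1,-0.03,0,0,0],[-1,-0.06,0,0,0],[-1,-0.09,0,0,0],[-1,-0.1,0,0,0],[-1,-0.1,0,0,0]])

```text
time_s: 11.1
tool_pos: [0.5198, -0.0027, 0.1397]
tool_rot: [-64.3, 90.0, 25.8]
force: [-0.6, -1.1, -2.2]
grip_width: 0.0331
```

step_arm(deltas=[[-1,0,-0.005,0.04,0],[-1,0,-0.011,0.09,0],[-1,0,-0.017,0.14,0],[-1,0,-0.023,0.19,0],[-1,0,-0.027,0.228,0],[-1,0,-0.028,0.239,0],[-1,0,-0.028,0.239,0],[-1,0.03,-0.028,0.239,0],[-1,0.06,-0.028,0.239,0],[-1,0.085,-0.028,0.239,0],[-1,0.1,-0.028,0.239,0],[-1,0.1,-0.028,0.239,0]])

```text
time_s: 12.6
tool_pos: [0.547, 0.2346, 0.0385]
tool_rot: [130.1, 89.8, -140.0]
force: [-0.8, 0.7, -1.4]
grip_width: 0.0333
```

Run:
```python
from h import *
o=monitor.get_obs();print(o["tool_pos"],o["force"],o["grip_width"],o["tool_rot"])
p,d=read_camera("scene"); cv2.imwrite("pics/s3.png",cv2.resize(p[130:290,340:500,::-1],(600,600),interpolation=cv2.INTER_CUBIC))
```

```text
[0.54702387 0.23457845 0.03849955] [-0.75645028  0.72443191 -1.3587083 ] 0.03332071659776679 [ 130.09227534   89.84572414 -139.97607009]
```

View pics/s3.png

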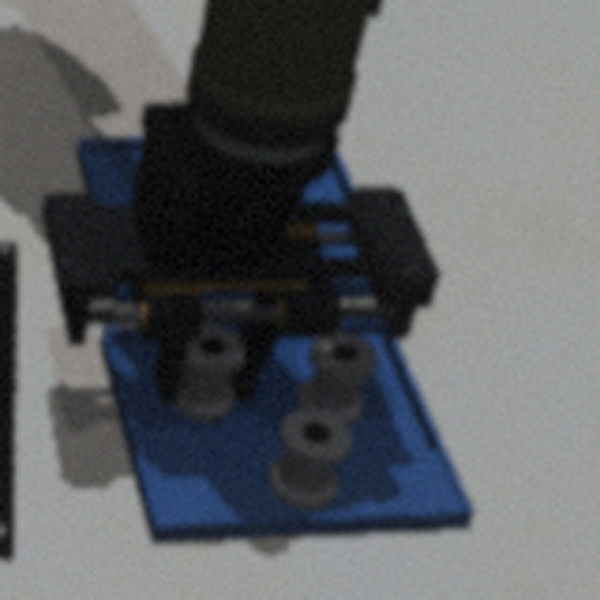

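step_arm(deltas=[[-1,0.006,0,0.0015,0],[-1,0.0095,0,0.0015,0],[-1,0.0105,0,0.0015,0],[-1,0.0105,0,0.0015,0]])

```text
time_s: 13.15
tool_pos: [0.548, 0.2383, 0.0301]
tool_rot: [-43.6, 89.9, 46.4]
force: [-1.6, -0.2, 5.1]
grip_width: 0.0328
```

step_arm(deltas=[[0.02,0,0,0,0],[0.02,0,0,0,0],[0.02,0,0,0,0],[0.02,-0.01,0,0,0],[0.02,-0.04,0,0,0],[0.02,-0.08,0,0,0],[0.02,-0.11,0,0,0],[0.02,-0.11,0,0,0]])

```text
time_s: 14.15
tool_pos: [0.5497, 0.2387, 0.1428]
tool_rot: [-59.7, 89.6, 30.3]
force: [0.2, -0.5, -0.1]
grip_width: 0.0447
```

step_arm(deltas=[[0.4,0,-0.003,-0.06,0],[0.4,0,-0.006,-0.12,0],[0.4,0,-0.008,-0.18,0],[0.4,0,-0.011,-0.24,0],[0.4,0,-0.013,-0.29,0],[0.4,0,-0.013,-0.317,0],[0.4,0,-0.013,-0.317,0],[0.4,0.03,-0.013,-0.317,0],[0.4,0.06,-0.013,-0.317,0],[0.4,0.085,-0.013,-0.317,0],[0.4,0.1,-0.013,-0.317,0],[0.4,0.1,-0.013,-0.317,0]])

```text
time_s: 15.65
tool_pos: [0.56, -0.078, 0.0379]
tool_rot: [82.1, 89.9, 172.2]
force: [-0.5, 0.8, -0.3]
grip_width: 0.061
```

step_arm(deltas=[[-1,0,0,0,0],[-1,0,0,0,0],[-1,0,0,0,0],[-1,0,0,0,0],[-1,0,0,0,0],[-1,-0.01,0,0,0],[-1,-0.03,0,0,0],[-1,-0.06,0,0,0],[-1,-0.09,0,0,0],[-1,-0.1,0,0,0],[-1,-0.1,0,0,0]])

```text
time_s: 17.02
tool_pos: [0.5609, -0.0792, 0.1392]
tool_rot: [-77.9, 90.0, 12.1]
force: [0.3, 0.2, -1.1]
grip_width: 0.0329
```

step_arm(deltas=[[-1,0,0.03,-0.032,0],[-1,0,0.067,-0.071,0],[-1,0,0.103,-0.11,0],[-1,0,0.14,-0.15,0],[-1,0,0.172,-0.184,0],[-1,0,0.186,-0.199,0],[-1,0,0.186,-0.199,0],[-1,0.03,0.186,-0.199,0],[-1,0.06,0.186,-0.199,0],[-1,0.085,0.186,-0.199,0],[-1,0.1,0.186,-0.199,0],[-1,0.1,0.186,-0.199,0]])

```text
time_s: 18.52
tool_pos: [0.3745, -0.2772, 0.0379]
tool_rot: [74.9, 89.8, 165.0]
force: [0.7, -0.6, -0.6]
grip_width: 0.0331
```

Run:
```python
from h import *
o=monitor.get_obs();print(o["tool_pos"],o["force"],o["grip_width"],o["tool_rot"],o["qpos"].round())
p,d=read_camera("scene"); cv2.imwrite("pics/s4.png",cv2.resize(p[130:290,80:360,::-1],(770,440),interpolation=cv2.INTER_CUBIC))
```

```text
[ 0.37449982 -0.27720587  0.03789808] [ 0.7272757  -0.56626633 -0.58618022] 0.033090477409189654 [ 74.87096726  89.83169743 164.96416586] [ -5.  10.  41. 122.  -8.  51. 131.]
```

View pics/s4.png

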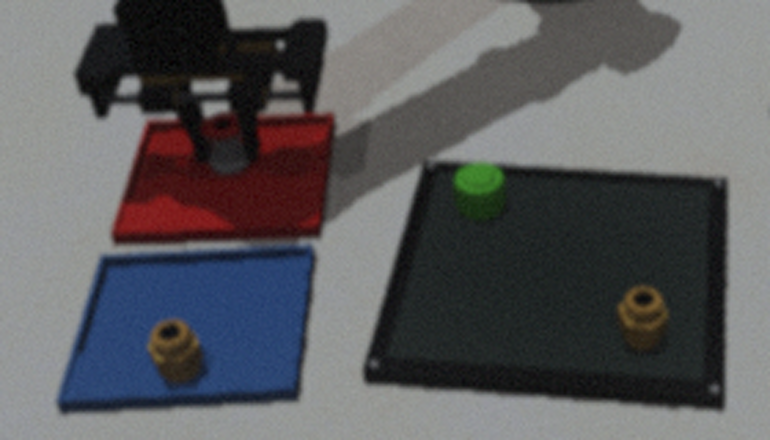

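Marked spool (about 230,150 in the crop) hangs upright over the red floor. Lower and release.

step_arm(deltas=[[-1,0.006,0,0,0],[-1,0.0095,0,0,0],[-1,0.0102,0,0,0],[-1,0.0102,0,0,0]])

```text
time_s: 19.08
tool_pos: [0.3755, -0.2784, 0.0296]
tool_rot: [-75.2, 89.9, 14.8]
force: [-1.2, 0.7, 5.3]
grip_width: 0.0324
```

step_arm(deltas=[[0.3,0,0,0,0],[0.3,0,0,0,0],[0.3,0,0,0,0],[0.3,-0.01,0,0,0],[0.3,-0.04,0,0,0],[0.3,-0.08,0,0,0],[0.3,-0.11,0,0,0],[0.3,-0.11,0,0,0]])

```text
time_s: 20.08
tool_pos: [0.3766, -0.2793, 0.1416]
tool_rot: [-104.2, 89.7, -14.2]
force: [0.1, 0.8, -0.5]
grip_width: 0.0568
```

step_arm(deltas=[[0.4,0,-0.017,0.058,0],[0.4,0,-0.034,0.115,0],[0.4,0,-0.05,0.17,0],[0.4,0,-0.06,0.205,0],[0.4,0,-0.0635,0.217,0],[0.4,0,-0.0635,0.217,0],[0.4,0,-0.0635,0.217,0],[0.4,0.03,-0.0635,0.217,0],[0.4,0.06,-0.0635,0.217,0],[0.4,0.085,-0.0635,0.217,0],[0.4,0.1,-0.0635,0.217,0],[0.4,0.1,-0.0635,0.217,0]], newtons=15)

```text
time_s: 21.58
tool_pos: [0.4374, -0.0621, 0.0382]
tool_rot: [102.8, 89.9, -167.3]
force: [-0.0, 0.1, 0.0]
grip_width: 0.0607
```

step_arm(deltas=[[-1,0,0,0,0],[-1,0,0,0,0],[-1,0,0,0,0],[-1,0,0,0,0],[-1,0,0,0,0],[-1,-0.01,0,0,0],[-1,-0.03,0,0,0],[-1,-0.06,0,0,0],[-1,-0.09,0,0,0],[-1,-0.1,0,0,0],[-1,-0.1,0,0,0]])

```text
time_s: 22.95
tool_pos: [0.4385, -0.0612, 0.139]
tool_rot: [-74.1, 89.9, 16.0]
force: [0.8, -0.1, -1.1]
grip_width: 0.0394
```

step_arm(deltas=[[-1,0,0,0.04,0],[-1,0,-0.01,0.09,0],[-1,0,-0.01,0.14,0],[-1,0,0,0.19,0],[-1,0,0.01,0.24,0],[-1,0,0.025,0.285,0],[-1,0,0.045,0.32,0],[-1,0,0.06,0.34,0],[-1,0,0.0635,0.344,0],[-1,0,0.0635,0.344,0],[-1,0.03,0.0635,0.344,0],[-1,0.05,0.0635,0.344,0]])

```text
time_s: 24.45
tool_pos: [0.3753, 0.2808, 0.0876]
tool_rot: [161.3, 89.9, -108.8]
force: [-0.8, 0.1, -0.5]
grip_width: 0.0393
```

Run:
```python
from h import *
o=monitor.get_obs();print(o["tool_pos"],o["force"],o["grip_width"],o["tool_rot"],o["qpos"].round())
p,d=read_camera("scene"); cv2.imwrite("pics/s5.png",cv2.resize(p[120:280,330:490,::-1],(600,600),interpolation=cv2.INTER_CUBIC))
```

```text
[0.37532492 0.28082651 0.08763735] [-0.7953483   0.07711683 -0.46107426] 0.03926203391269646 [ 161.34192934   89.93294327 -108.78197424] [-44.   4.   4. 118.  -0.  57.  50.]
```

View pics/s5.png

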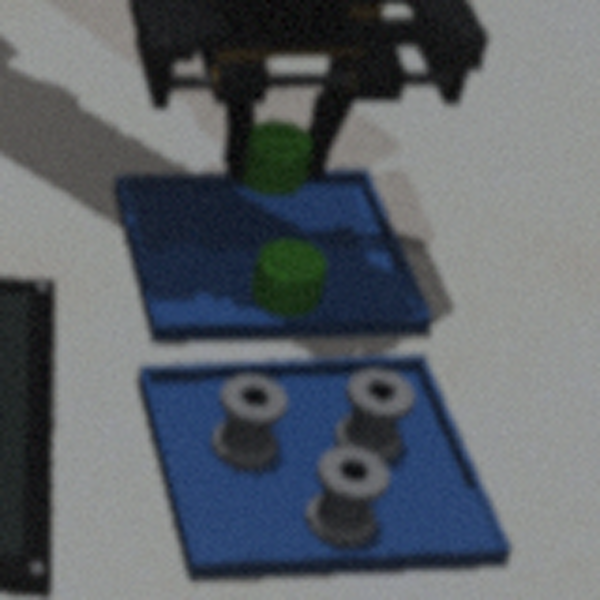

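step_arm(deltas=[[-1,0.025,0,0.001,0],[-1,0.045,0,0.001,0],[-1,0.055,0,0.001,0],[-1,0.059,0,0.001,0],[-1,0.06,0,0.001,0],[-1,0.06,0,0.001,0]])

```text
time_s: 25.25
tool_pos: [0.3752, 0.2841, 0.0296]
tool_rot: [-49.6, 89.9, 40.5]
force: [0.0, -0.2, 1.0]
grip_width: 0.0392
```

step_arm(deltas=[[0.3,0,0,0,0],[0.3,0,0,0,0],[0.3,0,0,0,0],[0.3,-0.01,0,0,0],[0.3,-0.04,0,0,0],[0.3,-0.08,0,0,0],[0.3,-0.11,0,0,0],[0.3,-0.11,0,0,0]])

```text
time_s: 26.25
tool_pos: [0.3762, 0.2851, 0.1421]
tool_rot: [-47.9, 89.6, 42.2]
force: [-1.2, -0.0, -1.3]
grip_width: 0.0566
```

step_arm(deltas=[[0.4,0,-0.042,-0.044,-3],[0.4,0,-0.085,-0.088,-6],[0.4,0,-0.128,-0.132,-9],[0.4,0,-0.17,-0.176,-12],[0.4,0,-0.205,-0.213,-15],[0.4,0,-0.2145,-0.223,-15],[0.4,0,-0.2145,-0.223,-15],[0.4,0.03,-0.2145,-0.223,-15],[0.4,0.06,-0.2145,-0.223,-15],[0.4,0.085,-0.2145,-0.223,-15],[0.4,0.1,-0.2145,-0.223,-15],[0.4,0.1,-0.2145,-0.223,-15]], newtons=30)

```text
time_s: 27.75
tool_pos: [0.5878, 0.0622, 0.0379]
tool_rot: [69.6, 89.9, 174.7]
force: [-0.1, 0.6, -0.5]
grip_width: 0.0609
```

step_arm(deltas=[[-1,0,0,0,0],[-1,0,0,0,0],[-1,0,0,0,0],[-1,0,0,0,0],[-1,0,0,0,0],[-1,0,0,0,0],[-1,-0.01,0,0,0],[-1,-0.03,0,0,0],[-1,-0.06,0,0,0],[-1,-0.09,0,0,0],[-1,-0.1,0,0,0],[-1,-0.1,0,0,0]])

```text
time_s: 29.25
tool_pos: [0.5895, 0.0608, 0.1396]
tool_rot: [-90.8, 89.9, 14.2]
force: [0.0, -0.0, -2.4]
grip_width: 0.0318
```

step_arm(deltas=[[-1,0,0.015,-0.037,2],[-1,0,0.035,-0.085,4],[-1,0,0.056,-0.135,7],[-1,0,0.077,-0.185,10],[-1,0,0.097,-0.235,12],[-1,0,0.114,-0.275,14],[-1,0,0.126,-0.305,15],[-1,0,0.13,-0.314,15],[-1,0,0.13,-0.314,15],[-1,0.03,0.13,-0.314,15],[-1,0.05,0.13,-0.314,15],[-1,0.05,0.13,-0.314,15]])

```text
time_s: 30.75
tool_pos: [0.5441, -0.2738, 0.0866]
tool_rot: [61.4, 89.7, 151.5]
force: [-0.1, -1.2, -1.1]
grip_width: 0.0318
```

Run:
```python
from h import *
o=monitor.get_obs();print(o["tool_pos"],o["force"],o["grip_width"],o["tool_rot"],o["qpos"].round())
p,d=read_camera("scene"); cv2.imwrite("pics/s6.png",cv2.resize(p[130:290,80:240,::-1],(600,600),interpolation=cv2.INTER_CUBIC))
```

```text
[ 0.54414054 -0.27375458  0.08663926] [-0.13864501 -1.18560404 -1.09451144] 0.03178401170197431 [ 61.38636882  89.73097089 151.53804588] [  0.  22.  29. 100. -12.  61. 124.]
```

View pics/s6.png

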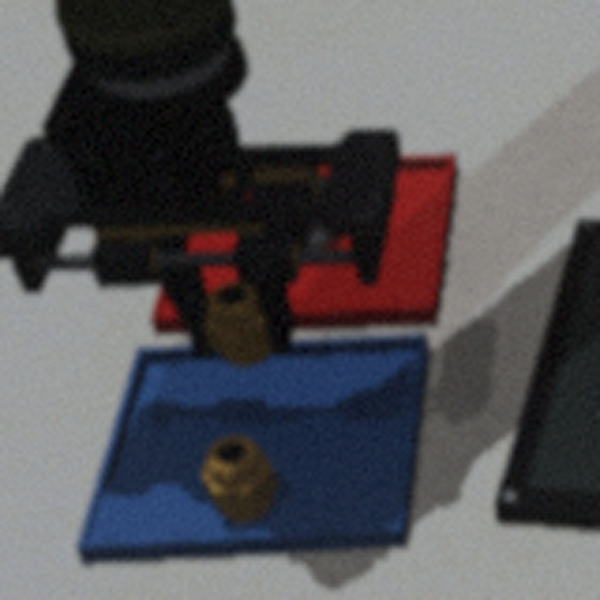

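step_arm(deltas=[[-1,0.025,0,0,0],[-1,0.045,0,0,0],[-1,0.055,0,0,0],[-1,0.059,0,0,0],[-1,0.06,0,0,0],[-1,0.06,0,0,0]])

```text
time_s: 31.55
tool_pos: [0.5456, -0.2764, 0.0295]
tool_rot: [-108.7, 89.9, -18.7]
force: [0.5, 0.3, -0.6]
grip_width: 0.0318
```

step_arm(deltas=[[0.2,0,0,0,0],[0.2,0,0,0,0],[0.2,0,0,0,0],[0.2,-0.01,0,0,0],[0.2,-0.04,0,0,0],[0.2,-0.08,0,0,0],[0.2,-0.13,0,0,0],[0.2,-0.19,0,0,0],[0.2,-0.22,0,0,0],[0.2,-0.22,-0.05,0.06,0],[0.2,-0.22,-0.1,0.12,0],[0.2,-0.22,-0.1,0.16,0]])

```text
time_s: 33.05
tool_pos: [0.6451, -0.1195, 0.2495]
tool_rot: [-121.3, 89.9, -31.3]
force: [0.4, -0.6, -0.2]
grip_width: 0.052
```

Run:
```python
from h import *
o=monitor.get_obs();print(o["tool_pos"],o["force"],o["time_s"])
p,d=read_camera("top"); a=p[140:340,100:450,::-1]
q,e=read_camera("scene"); b=q[130:300,90:480,::-1]
cv2.imwrite("pics/end.png",np.vstack([cv2.resize(a,(560,320),interpolation=cv2.INTER_CUBIC),cv2.resize(b,(560,244),interpolation=cv2.INTER_CUBIC)]))
T={"steel":(.561,.272,1.5),"brass":(.560,-.277,2.5),"green":(.379,.283,.3),"reject":(.387,-.278,2)}
for n,D in (("top",d),("scene",e)):
  C=cloud(n,D)
  for t,tr,x,y,zt in (("a","steel",.548,.238,.044),("b","steel",.546,.308,.044),("marked","reject",.375,-.278,.044),("brass","brass",.545,-.275,.044),("cap","green",.375,.284,.036)):
    M=(np.hypot(C[...,0]-x,C[...,1]-y)<.028)&(C[...,2]>zt-.008)&(C[...,2]<.07)&(D>0); P=C[M]
    if len(P)<10: print(n,t,"hidden"); continue
    c,_=cv2.minEnclosingCircle(P[:,:2].astype(np.float32)); th=np.radians(T[tr][2]); v=np.array(c)-T[tr][:2]
    print(n,t,"tray xy",np.round([v[0]*np.cos(th)+v[1]*np.sin(th),-v[0]*np.sin(th)+v[1]*np.cos(th)],4),"r",round(_,4),"ztop",np.percentile(P[:,2],90).round(4))
```

```text
[ 0.64508633 -0.11947152  0.24946974] [ 0.38541723 -0.56802161 -0.22350745] 33.05
top a tray xy [-0.0157 -0.0355] r 0.0182 ztop 0.0452
top b tray xy [-0.0166  0.0344] r 0.018 ztop 0.0447
top marked tray xy [-0.0128 -0.0016] r 0.0181 ztop 0.0453
top brass tray xy [-0.0152 -0.0009] r 0.0136 ztop 0.0452
top cap tray xy [-0.0051 -0.0017] r 0.021 ztop 0.0363
scene a tray xy [-0.0133 -0.0349] r 0.019 ztop 0.0464
scene b tray xy [-0.0142  0.035 ] r 0.0193 ztop 0.0462
scene marked tray xy [-0.011  -0.0007] r 0.0207 ztop 0.0471
scene brass tray xy [-0.0132  0.0019] r 0.0156 ztop 0.0471
scene cap tray xy [-0.0024 -0.0008] r 0.0222 ztop 0.0378
```

View pics/end.png

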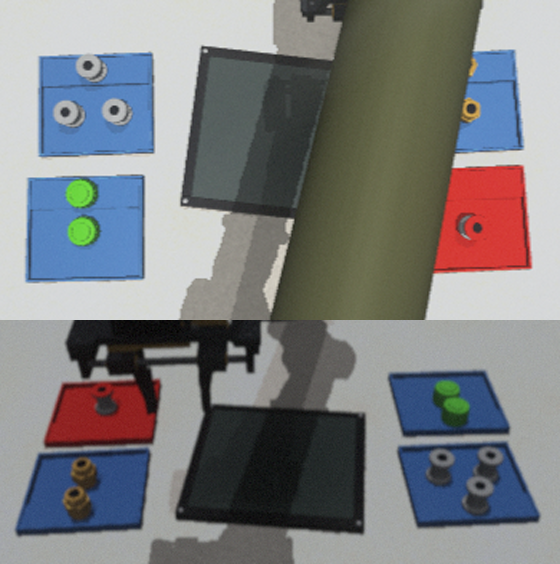

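```bash
python3 -c "
from cell import env; print(env.sign_off())"
```

```text
the job is handed in; nothing more can be done
None
```

I cleared the glass plate and handed the job in at about 33 s. Both bare steel spools are in the steel tray, the red-marked spool is in the reject tray, the brass fitting is in the brass tray and the green cap is in the green tray.

In the last pictures from both cameras, all five parts stand upright on the open floor with the gripper clear. Each part's measured position is well inside its limits:

| Part | Tray | x, y in tray (mm) |
|---|---|---|
| Steel spool a | steel | -14, -35 |
| Steel spool b | steel | -15, +35 |
| Red-marked spool | reject | -12, -1 |
| Brass fitting | brass | -14, 0 |
| Green cap | green | -4, -1 |

Measured top heights match standing on the floor to 1–3 mm.

Three things did not agree exactly:
- **Cameras:** the two cameras differ by 2–3 mm in x, mostly along the robot's forward direction; this is small against the margins.
- **Grip width:** the gripper read about 33–34 mm on the 36 mm spools, but every part lifted, carried and released normally.
- **Detection network:** it missed the second spool and confused the reject tray, so I located those by depth and colour instead.

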